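# Click the amber filter into its notch and hold it

### The arm

A 6-joint arm with a two-finger parallel gripper is mounted at the origin on the work surface. World frame = base frame: x ahead of the robot, y to its left, z up, the work surface at z = 0. Lengths are in mm, angles in rad, forces in N, time in s.
With the tool pointing down it reaches from about 275 to 1000 mm from the base axis. Payload 8.4 kg.
Tool frame: the origin (TCP) lies midway between the tips of the shut fingers; the grasp point (between the pads) lies 19 mm behind it; z points along the fingers, y is the direction in which the jaws open and shut (so a half turn about z gives the same grasp; the last joint's range is limited). The gripper opens to 85 mm and grips with 20 to 120 N. Pads are 22 mm wide; open, the fingers measure 114 mm over their backs; the gripper's body (76 mm by 85 mm) begins 54 mm behind the grasp point. The pads swing forward as they close: fully open they stand 13 mm farther back than shut.
Start: joints at [-1.127, 0.353, 1.633, -0, 1.155, -0.002], TCP at [269.486, -563.919, 231.281] pointing down, gripper open.
Joint ranges: [-2.63, 2.63], [-0.92, 2.1], [0.06, 2.66], [-1.3, 4.44], [0, 2.69], [-3.02, 3.02]. Speed limits (rad/s): [2.22, 2.22, 2.79, 3.14, 3.14, 3.14].

### API

Orientations are given as [roll, pitch, yaw] about the fixed x, y, z axes, in that order (R = Rz(yaw) Ry(pitch) Rx(roll)).
In Python, from rig import r gives the robot as it stands.
- The arm moves only by the tool play_rows, never from a script. Its argument "moves" is a list of rows, each a list of 3 entries, a list of its own where there are three numbers: the turn, a rotation vector about the tool's x, y, z in degrees, then the shift along the tool's x, y, z in mm, then the opening, from 0 (shut) to 1 (fully open). A call has 1 to 20 rows; each row is the pose to reach, as a shift and turn from the pose measured when the call began, along the tool's axes at that moment; what a row does not reach only later rows make up. A row lasts 1/10 s, in which the tool goes at most 50 mm and 8.59 degrees, less where a joint would pass 70% of its speed; a pose out of reach is approached as far as the arm can. A call with a gripper value outside its range is refused whole. The fingers move at their own pace and stop on an object; "newtons" is the grip in N (left out, the last holds). Time passes only in rows, so rows that repeat a pose let the fingers close. It gives the time, the measured TCP pose, the force and the opening at its end, in the units of the state.
- r.sense(): the state, without advancing time (a new reading comes with each control period).
- r.grab_frame(name): name is "scene" or "side" or "wrist"; returns a dict with "color" (400x640x3 uint8, red, green, blue), "K" (3x3 intrinsics, pixels), "rvec" (rotation vector, rad) and "tvec" (3), from world to camera coordinates, as OpenCV has them; the wrist camera has in their place "T_tool_cam" (4x4, takes a point from camera to tool coordinates, whose origin is the TCP and whose axes are the flange's). Camera axes: x right, y down, z forward; pixel columns grow to the right and rows downward; lengths in mm; the calibration is good to about 2 mm. The wrist camera is an equidistant fisheye: a pixel r from the principal point sees the ray r / f radians off the axis. A picture is of the moment at which its call begins: read the wrist's pose just before it. There is no depth.
- r.sign_off(): hands the job in, once; it reports no verdict.
Trained networks look in a picture, given as the dict that the camera call returned (one of the last four; its "shot" number tells which), for a name from the list of things; names that differ only in an ending like _2 or _b are one class to them, and where a whole thing is asked for, a point or a joint stands for the part that bears it (a point fixed in the world has none). Each returns a list of dicts, best first, with "conf" (0 to 1); they miss things now and then, are a little off and sometimes report something else, mostly with a low value. They report only what shows in the picture. A call takes as long as a camera call.
- r.silhouettes(picture, name): "mask" (400x640 bool, what is visible of it) and "location" ([column, row] in pixels, amid what is visible of it).
The state is a dict: "clock": time; "qpos": joint angles; "qvel": joint speeds; "joint_efforts": joint torques, N m; "eef_pos": TCP position; "tcp_rot": TCP orientation; "contact_force": force on the tool from outside, world axes, zero at the start; "wrist_torque": the same for the moment, N m; "opening": opening from 0.0 (shut) to 1.0 (fully open).
Only numpy, scipy, OpenCV 4.12 (cv2) and the standard library are available. Lean on these libraries where they do the work, as an engineer would, in place of code of your own. Each camera call takes 0.05 s, during which the arm holds its last target.

### The job

Pull the photometer's filter drawer out to its stop by the bar handle, then take the filter carriage by its red tab and slide it until you feel it click into the notch that puts the amber filter squarely over the beam hole. Finish holding it there: keep the tab gripped between the fingers, still and in the notch, so that I can tighten the clamp screw. Leave everything else on the bench and on the photometer where it stands.

Things in the scene. Friction and masses are not known exactly. Their poses are not given: they have to be found in the camera images.
- photometer_front (a point): White and grey bench photometer, fixed, 260 deep (x) x 280 wide (y) x 125 high; on the rear half of its top a lid and a console rise to 150. This point: bench height, below the middle of its front face. Its own -x points out of the front, towards the robot, where the filter drawer comes out; its +y is on the left as seen from the robot.
- drawer_handle: Origin: middle of the bar of the drawer's level bar handle: 10 in diameter, 110 long (along the photometer's y), centre line 95 above the bench, 30 below the photometer's top and 40 out from the front panel; clear gap behind the bar 35, posts at the bar's two ends. The panel is 12 thick, 250 wide, at heights 49 to 111. Axes as the photometer's.
- filter_drawer (a joint): How far the drawer is pulled out, in m: 0 shut, 0.14 at its stop; it moves along the photometer's -x, against a friction of about 2 N plus some damping, and stays where it is left. Starts shut or a little ajar.
- beam_hole (a point): Beam centre, fixed in the drawer: the black hole (diameter 20) in its white floor, under the carriage and seen through its filters; given at the filters' height, 65.5 above the bench. In line with it, behind the carriage (photometer's +x), a dark block with a white line on top bears the spring plunger, whose ball presses on the carriage's brass rear edge.
- amber_filter (a point): Centre of the amber (orange) filter, 65.5 above the bench, in the carriage: a dark plate 96 wide (y) x 69 deep, top face 69 above the bench, with three square filters of 24 x 24, 30 apart, from left to right seen from the robot blue, green, amber. Amber is in place when this point is over beam_hole. A notch in the rear edge stands behind each filter.
- filter_carriage (a joint): Carriage travel in m, 0 (right stop) to 0.080 (left stop), growing along the photometer's +y. The ball falls into a notch at 0.008 (blue over the hole), 0.038 (green), 0.068 (amber). Friction about 1 N. Within 4 mm of a notch's middle the ball draws the carriage in with up to 3 N, beyond the middle it holds back; pulling out takes about 8 N. Starts at 0 to 0.046: amber is right of the hole.
- grip_tab: Red upright tab on the carriage, 14 wide (y, the way of travel) x 20 deep x 36 high; origin at its centre, 87 above the bench (foot 69, top 105), 35 behind the row of filters and 30 to the left of amber. Plunger block 32 behind it, 74 high; drawer walls 75 high. With the drawer fully out it stands 70 before the photometer's front and 58 behind the panel.
- beaker: Bystander: empty glass beaker, 68 in diameter, 85 high; origin at the centre of its underside. Stands to the right of the photometer's front.
- reagent: Bystander: amber glass bottle with blue cap, 60 in diameter, 130 high; origin at the centre of its underside. Stands to the left of the photometer's front.
- vial_a: Bystander: small capped glass vial, 28 in diameter, 55 high; origin at the centre of its underside. Stands left of where the drawer comes out.
- vial_b: Bystander: the second such vial, near the first.
- filter_case: Bystander: flat blue filter case, 60 x 85 x 16 high, lying on the left half of the photometer's top; origin at the centre of its underside.
- petri_dish: Bystander: closed clear dish, 94 in diameter, 16 high; origin at the centre of its underside. Lies to the right, in front of the photometer.
- cuvette_rack: Bystander: white open rack, 70 x 150 x 35 high; origin at the centre of its underside. Left side of the bench.
- screwdriver: Bystander: yellow-handled screwdriver, 150 long, lying on the right side of the bench; origin at its middle.

How it is judged (in metres and radians):
On the way, in this order (a step that is already met when the one before it is completed fails the run):
1. the filter drawer is pulled out to its stop (within 10 mm) with the fingers on its bar handle (value of joint filter_drawer above 0.13 m and contact force between the fingers and drawer_handle above 0.5 N), for 0.1 s.
2. the carriage, its tab gripped, rests in the amber filter's notch (horizontal distance between amber_filter and beam_hole below 0.002 m and velocity of joint filter_carriage between -0.01 and 0.01 m/s and contact force between the fingers and grip_tab above 2 N and horizontal distance between the grasp point and grip_tab below 0.013 m and value of joint filter_drawer above 0.125 m), for 0.5 s.
At the end, for the whole second after the job is handed in: The drawer is out (at least 125 of 140 mm); the amber filter lies within 2 mm of the beam's centre, the carriage at rest (under 10 mm/s); the fingers hold the red tab between them (grasp point within 13 mm of the tab's centre seen from above, contact force over 2 N) (all of step 2); the arm keeps its last pose, push and grip.
It fails at once if a thing standing on the bench or on the photometer is disturbed (moved more than 15 mm) (distance of any of beaker, reagent, vial_a, vial_b, filter_case, petri_dish, cuvette_rack, screwdriver from where it was at the start of the episode above 0.015 m).
It also fails if it takes over 56 s, if anything falls off the work surface, if the arm or the gripper's body presses on something with over 40 N, if the wrist force passes 120 N, or if a joint passes its speed limit or range.

## Working session

There is one attempt and no reset: what is moved stays moved. The work goes in short steps, Python scripts to look and compute and a tool call to move; the robot and the scene stay as the last step left them, time stands still between calls to the robot, and variables do not carry over. Pictures are saved under pics/ and viewed, and the job is handed in when it is done.

Besides the shell and the picture viewer there is one more tool, called after "Emit:" in YAML: its name, and indented under it one key for each argument. play_rows: Moves the arm, as the interface text tells. Its arguments: {"type":"object","properties":{"moves":{"type":"array"},"newtons":{"type":"number"}},"required":["moves"]}

```bash
ls; mkdir -p pics
python3 - <<'E'
from rig import r
import cv2
print(r.sense())
for n in ("scene","side","wrist"):
    f=r.grab_frame(n)
    cv2.imwrite(f"pics/{n}0.png",f["color"][:,:,::-1])
    print(n,{k:v for k,v in f.items() if k!="color"})
    import pickle; pickle.dump(f,open(f"{n}0.pkl","wb"))
    for t in ("drawer_handle","grip_tab","amber_filter"):
        for d in r.silhouettes(f,t)[:2]: print(t,d["conf"],d["location"],d["mask"].sum())
E
```

```text
pics
{'clock': 0.0, 'qpos': array([-1.12740476e+00,  3.53636477e-01,  1.63415014e+00, -3.38986027e-06,
        1.15518481e+00, -2.42337362e-03]), 'qvel': array([-0.00145128,  0.00057874, -0.00129246, -0.00053024, -0.00071437,
        0.00051928]), 'joint_efforts': array([-3.38245831e-03, -6.05272794e+01, -3.42063832e+01, -3.85959056e-04,
        9.51005670e-03, -7.00952069e-05]), 'eef_pos': array([ 269.27584456, -563.48558975,  230.56211469]), 'tcp_rot': array([-3.14021388e+00, -2.41897956e-07,  4.45816306e-01]), 'contact_force': array([-0.5335949 ,  0.17186636,  0.42630805]), 'wrist_torque': array([0.006529  , 0.01249953, 0.01040156]), 'opening': 0.9975253850658995}
scene {'K': array([[447.2494379 ,   0.        , 318.28487259],
       [  0.        , 447.2494379 , 200.56715636],
       [  0.        ,   0.        ,   1.        ]]), 'rvec': array([ 2.1346213 ,  1.24859988, -0.46800573]), 'tvec': array([-288.91759589, -292.34209738, 1823.64663773]), 'shot': 1}
side {'K': array([[395.59926123,   0.        , 322.2775852 ],
       [  0.        , 395.59926123, 201.00851735],
       [  0.        ,   0.        ,   1.        ]]), 'rvec': array([ 0.17880172, -2.76599752,  1.3624205 ]), 'tvec': array([ 570.17048106,  129.19250415, 1245.99910183]), 'shot': 2}
drawer_handle 0.55 [306.4, 215.7] 164
wrist {'K': array([[309.70691629,   0.        , 319.60509854],
       [  0.        , 309.70691629, 202.10791021],
       [  0.        ,   0.        ,   1.        ]]), 'T_tool_cam': array([[ 4.87997505e-04, -9.63519342e-01, -2.67638262e-01,
         6.86155076e+01],
       [ 9.99999841e-01,  5.45898703e-04, -1.41932366e-04,
        -5.16846517e-02],
       [ 2.82857960e-04, -2.67638150e-01,  9.63519455e-01,
        -1.42344194e+02],
       [ 0.00000000e+00,  0.00000000e+00,  0.00000000e+00,
         1.00000000e+00]]), 'shot': 3}
grip_tab 0.29 [346.4, 42.9] 1370
```

View pics/scene0.png

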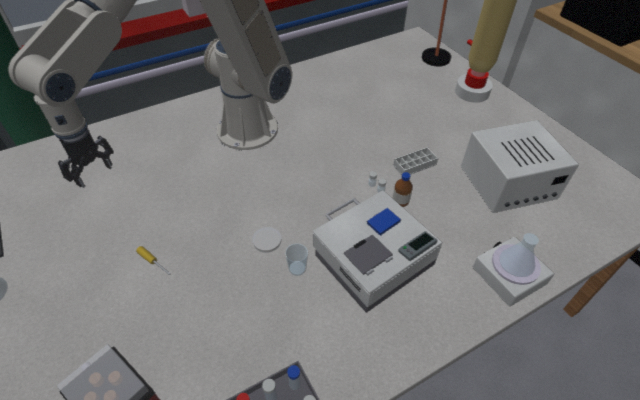

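View pics/side0.png

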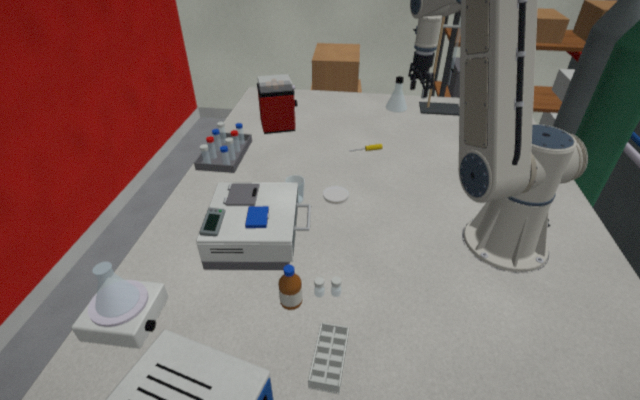

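View pics/wrist0.png

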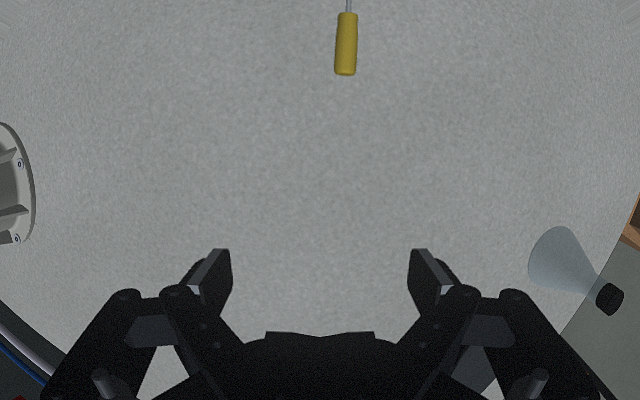

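The scene camera shows the photometer at about (378,248) with its handle at (342,209). The side camera shows it at (250,225) with the handle at (305,216). The drawer looks nearly shut. I'll zoom in next.

Run:
```python
import cv2,pickle
for n,(a,b,c,d) in {"scene":(240,150,460,310),"side":(190,160,350,320)}.items():
    im=pickle.load(open(n+"0.pkl","rb"))["color"][b:d,a:c,::-1]
    s=min(800/(c-a),600/(d-b)); s=3.6 if s>3.6 else s
    cv2.imwrite(f"pics/{n}0z.png",cv2.resize(im,None,fx=s,fy=s,interpolation=cv2.INTER_CUBIC)); print(s)
```

```text
3.6
3.6
```

View pics/scene0z.png

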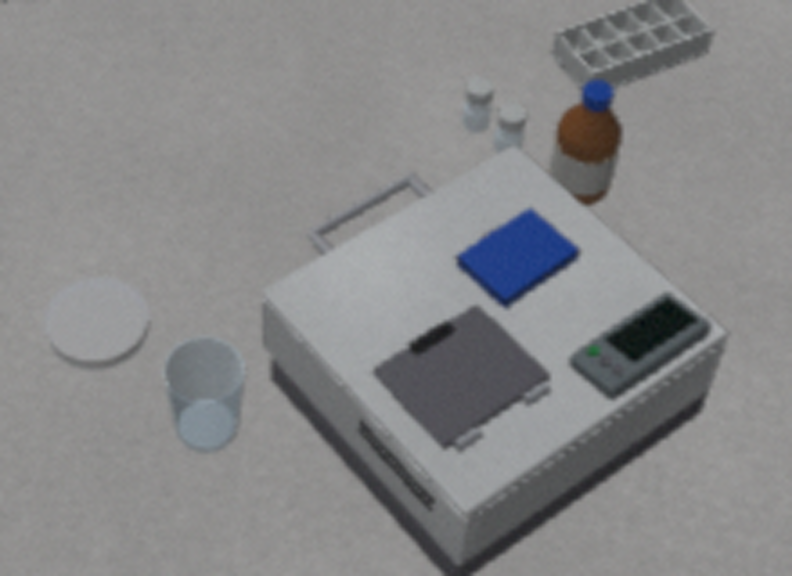

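View pics/side0z.png

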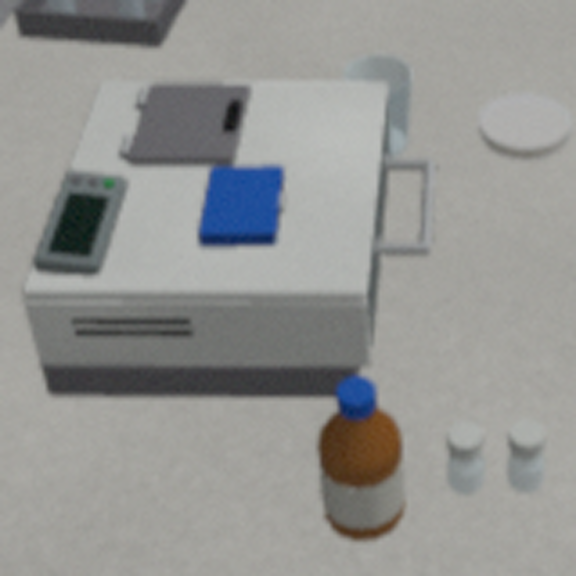

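```bash
cat > h.py <<'E'
import numpy as np,cv2,pickle
from scipy.optimize import least_squares
from scipy.spatial.transform import Rotation as R
def proj(f,P):
    return cv2.projectPoints(np.array(P,float).reshape(-1,1,3),np.array(f["rvec"]),np.array(f["tvec"]),f["K"],None)[0].reshape(-1,2)
def ph(p,L):  # photometer local -> world
    c,s=np.cos(p[2]),np.sin(p[2]); L=np.array(L,float)
    return np.c_[p[0]+c*L[:,0]-s*L[:,1],p[1]+s*L[:,0]+c*L[:,1],L[:,2]]
E
python3 - <<'E'
from h import *
sc=pickle.load(open("scene0.pkl","rb"));sd=pickle.load(open("side0.pkl","rb"))
a=np.array([(517,148),(265,298),(725,330),(467,512),(412,180),(313,238)])/3.6+[240,150]
b=np.array([(368,295),(386,85),(28,290),(100,82),(430,248),(430,163)])/3.6+[190,160]
def loc(d): return [(0,140,125),(0,-140,125),(260,140,125),(260,-140,125),(-40-d,53,97),(-40-d,-53,97)]
def res(p):
    W=ph(p,loc(p[3])); return np.r_[(proj(sc,W)-a).ravel(),(proj(sd,W)-b).ravel()]
for p0 in ([700,100,0,0],):
    s=least_squares(res,p0,loss="soft_l1"); print(s.x); print(res(s.x).reshape(-1,2).round(1))
    print(ph(s.x,loc(s.x[3])).round())
    np.save("pose.npy",s.x)
E
```

```text
[6.48974634e+02 7.37821063e+01 1.21464238e-01 6.58699623e-01]
[[-0.7 -3. ]
 [-1.3 -4. ]
 [ 1.6 -0.8]
 [ 0.  -1. ]
 [-1.1 -1.8]
 [ 0.3 -3. ]
 [-0.9 -0.8]
 [-0.  -1.9]
 [-3.  -0.1]
 [-0.5 -1.5]
 [-1.7 -1.3]
 [-0.5 -0.2]]
[[632. 213. 125.]
 [666. -65. 125.]
 [890. 244. 125.]
 [924. -34. 125.]
 [602. 121.  97.]
 [615.  16.  97.]]
```

```bash
cat >> h.py <<'E'
def go(st,pos,yaw,roll=np.pi):
    M0=R.from_euler("xyz",st["tcp_rot"]); M1=R.from_euler("xyz",[roll,0,yaw])
    print("turn",np.degrees((M0.inv()*M1).as_rotvec()).round(1),"shift",M0.inv().apply(np.array(pos)-st["eef_pos"]).round(1))
def wray(f,st,uv):  # world origin, direction from wrist pixel
    K=f["K"]; d=(np.array(uv,float)-[K[0,2],K[1,2]])/K[0,0]; th=np.linalg.norm(d)
    v=np.r_[np.sin(th)*d/max(th,1e-9),np.cos(th)]; T=f["T_tool_cam"]; M=R.from_euler("xyz",st["tcp_rot"])
    return M.apply(T[:3,3])+st["eef_pos"],M.apply(T[:3,:3]@v)
def atz(f,st,uv,z):
    o,d=wray(f,st,uv); return o+d*(z-o[2])/d[2]
def wproj(f,st,P):
    M=R.from_euler("xyz",st["tcp_rot"]); T=f["T_tool_cam"]
    c=(M.inv().apply(np.array(P,float)-st["eef_pos"])-T[:3,3])@T[:3,:3]
    th=np.arctan2(np.hypot(c[:,0],c[:,1]),c[:,2]); n=np.hypot(c[:,0],c[:,1]).clip(1e-9)
    return c[:,:2]/n[:,None]*th[:,None]*f["K"][0,0]+[f["K"][0,2],f["K"][1,2]]
E
python3 - <<'E'
from h import *
from rig import r
go(r.sense(),[590,68,235],1.69)
E
```

```text
turn [  0.    0.  -71.3] shift [ 561.7 -432.    -3.7]
```

Emit:
play_rows:
  moves:
    - [[0, 0, -4], [25, -20, 0], 1]
    - [[0, 0, -9], [70, -54, 0], 1]
    - [[0, 0, -14], [110, -85, 0], 1]
    - [[0, 0, -19], [150, -115, 0], 1]
    - [[0, 0, -24], [190, -146, 0], 1]
    - [[0, 0, -29], [230, -177, 0], 1]
    - [[0, 0, -34], [270, -208, 0], 1]
    - [[0, 0, -39], [310, -238, 0], 1]
    - [[0, 0, -44], [350, -269, 0], 1]
    - [[0, 0, -49], [390, -300, 0], 1]
    - [[0, 0, -54], [430, -331, 0], 0.8]
    - [[0, 0, -59], [470, -361, 0], 0.6]
    - [[0, 0, -64], [510, -392, 0], 0.5]
    - [[0, 0, -68], [540, -415, 0], 0.5]
    - [[0, 0, -71.3], [562, -432, -4], 0.5]
    - [[0, 0, -71.3], [562, -432, -4], 0.5]
    - [[0, 0, -71.3], [562, -432, -4], 0.5]
    - [[0, 0, -71.3], [562, -432, -4], 0.5]

```text
clock: 2.4
eef_pos: [589.7, 67.3, 235.1]
tcp_rot: [-3.141, 0.0, 1.689]
contact_force: [-0.0, -0.1, -0.6]
opening: 0.501
```

Run:
```python
from h import *
from rig import r
st=r.sense(); f=r.grab_frame("wrist"); pickle.dump((st,f),open("w1.pkl","wb"))
cv2.imwrite("pics/w1.png",f["color"][:,:,::-1]); print(st["clock"],st["eef_pos"],st["tcp_rot"],st["opening"],st["contact_force"])
for d in r.silhouettes(f,"drawer_handle")[:2]:
    print(d["conf"],d["location"],d["mask"].sum(),atz(f,st,d["location"],95)); pickle.dump(d["mask"],open("m1.pkl","wb"))
```

```text
2.4 [589.67505109  67.28482217 235.09097019] [-3.14085737e+00  3.19365734e-04  1.68896319e+00] 0.500538947132256 [-0.02005322 -0.0585246  -0.61512935]
0.7 [343.5, 178.4] 1767 [610.97556847  82.45630136  95.        ]
```

View pics/w1.png

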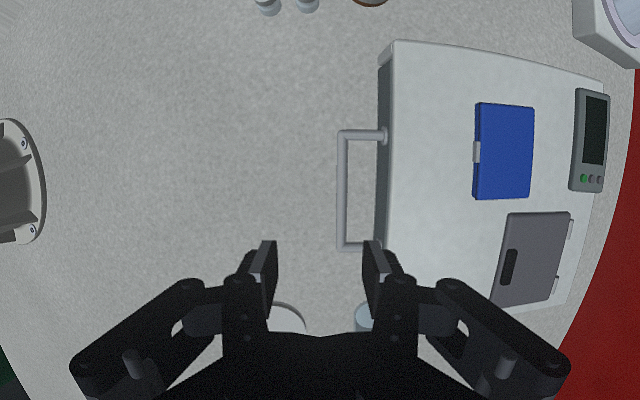

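The wrist view shows the bar from (343,133) to (342,245), upright between panel and jaws. The left front corner of the photometer's top is at (393,41).

Run:
```python
from h import *
st,f=pickle.load(open("w1.pkl","rb"))
A=atz(f,st,(342.5,134),95);B=atz(f,st,(342,244),95);print(A,B,np.linalg.norm(A-B),(A+B)/2,np.arctan2(B[0]-A[0],A[1]-B[1]))
print("corner",atz(f,st,(394,40),125), "edge right",atz(f,st,(386,240),125))
p=np.load("pose.npy"); print(wproj(f,st,ph(p,[(0,140,125),(-40.6,53,95),(-40.6,-53,95),(260,140,125),(40,90,125)])))
im=f["color"][110:270,300:460,::-1]; cv2.imwrite("pics/w1z.png",cv2.resize(im,None,fx=3.6,fy=3.6,interpolation=cv2.INTER_CUBIC))
```

```text
[604.64594868 123.24055424  95.        ] [618.76532701  16.90983324  95.        ] 107.26406235112383 [611.70563785  70.07519374  95.        ] 0.13201508142421708
corner [634.83709128 209.47479941 125.        ] edge right [653.77678966  37.47943807 125.        ]
[[391.06808773  35.73520303]
 [339.64448955 135.5791041 ]
 [338.25176336 244.22265836]
 [603.46968559  80.07508987]
 [437.02485723  97.15521002]]
```

View pics/w1z.png

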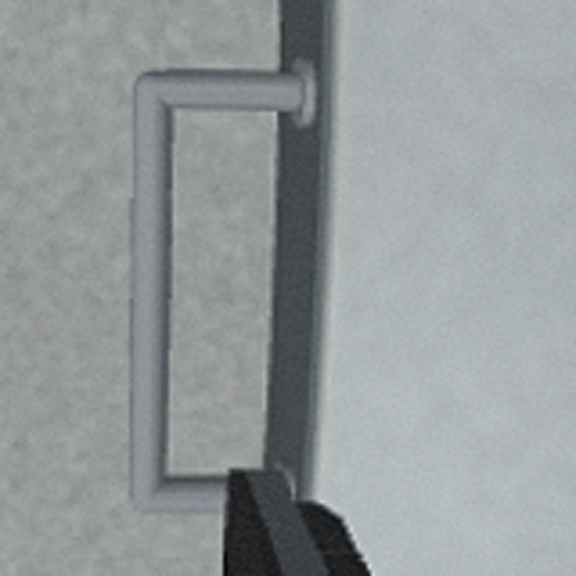

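Run:
```python
from h import *
from rig import r
go(r.sense(),[611.5,70,130],1.695)
```

```text
turn [-0.   0.  -0.4] shift [  0.5  21.9 105.3]
```

Emit:
play_rows:
  moves:
    - [[0, 0, -0.4], [0, 11, 20], 0.35]
    - [[0, 0, -0.4], [0.5, 22, 50], 0.35]
    - [[0, 0, -0.4], [0.5, 22, 80], 0.35]
    - [[0, 0, -0.4], [0.5, 22, 100], 0.35]
    - [[0, 0, -0.4], [0.5, 22, 105], 0.35]
    - [[0, 0, -0.4], [0.5, 22, 105], 0.35]

```text
clock: 3.1
eef_pos: [611.1, 69.3, 129.9]
tcp_rot: [-3.14, 0.0, 1.694]
contact_force: [-0.1, 0.1, 0.0]
opening: 0.354
```

Run:
```python
from h import *
from rig import r
st=r.sense(); f=r.grab_frame("wrist"); pickle.dump((st,f),open("w2.pkl","wb"))
cv2.imwrite("pics/w2.png",f["color"][:,:,::-1]); print(st["clock"],st["eef_pos"],st["tcp_rot"],st["opening"],st["contact_force"])
go(st,[611.5,70,74],1.695)
```

```text
3.1 [611.06835679  69.27679098 129.94210117] [-3.13999796e+00  2.09269925e-04  1.69423563e+00] 0.3537674211215145 [-0.06452846  0.05179791  0.03600658]
turn [-0.1  0.  -0. ] shift [ 0.7  0.6 55.9]
```

View pics/w2.png

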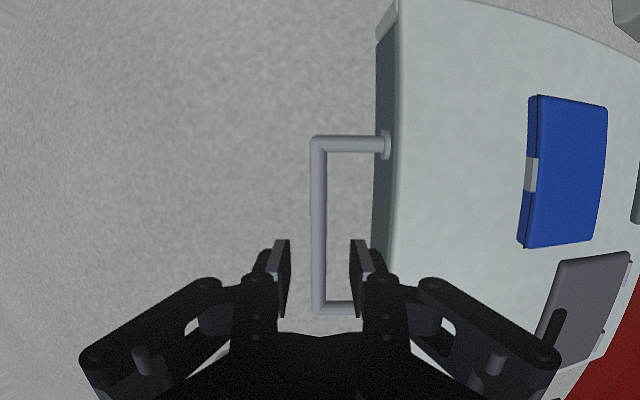

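The bar (column 319) is centred between the pads, and the right finger clears the panel. I'll descend.

Emit:
play_rows:
  moves:
    - [[0, 0, 0], [0.5, 0, 12], 0.35]
    - [[0, 0, 0], [0.5, 0, 26], 0.35]
    - [[0, 0, 0], [0.5, 0, 40], 0.35]
    - [[0, 0, 0], [0.5, 0, 52], 0.35]
    - [[0, 0, 0], [0.5, 0, 56], 0.35]
    - [[0, 0, 0], [0.5, 0, 56], 0.35]
  newtons: 30

```text
clock: 3.75
eef_pos: [612.2, 70.1, 79.8]
tcp_rot: [3.14, 0.0, 1.695]
contact_force: [-26.9, -3.0, 57.7]
opening: 0.348
```

Emit:
play_rows:
  moves:
    - [[0, 0, 0], [0, 0, 0], 0]
    - [[0, 0, 0], [0, 0, 0], 0]
    - [[0, 0, 0], [0, 0, 0], 0]
    - [[0, 0, 0], [0, 0, 0], 0]
    - [[0, 0, 0], [0, 0, 0], 0]
  newtons: 30

```text
clock: 4.25
eef_pos: [610.6, 69.9, 80.8]
tcp_rot: [-3.14, 0.0, 1.695]
contact_force: [-12.3, -1.7, 26.3]
opening: 0.105
```

Run:
```python
from h import *
from rig import r
st=r.sense(); f=r.grab_frame("wrist"); 
cv2.imwrite("pics/w3.png",f["color"][:,:,::-1]); print(st["clock"],st["eef_pos"],st["tcp_rot"],st["opening"],st["contact_force"])
e=st["eef_pos"]; t=0.125
go(st,[e[0]-142*np.cos(t),e[1]-142*np.sin(t),e[2]],1.695)
```

```text
4.25 [610.58161644  69.92731978  80.78577045] [-3.14042273e+00  2.90733216e-04  1.69465295e+00] 0.10481631397972282 [-12.29149442  -1.73260685  26.30392197]
turn [-0.1  0.  -0. ] shift [  -0.2 -142.     0.2]
```

View pics/w3.png

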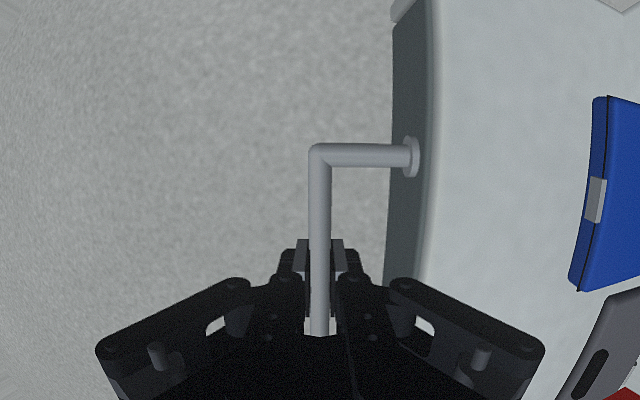

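The descent stopped at z=80, with something resting at 26 N (a knuckle on the photometer's edge). I'll back up slightly before pulling.

Emit:
play_rows:
  moves:
    - [[0, 0, 0], [0, 0, -2], 0]
    - [[0, 0, 0], [0, 0, -3], 0]
    - [[0, 0, 0], [0, 0, -3], 0]

```text
clock: 4.6
eef_pos: [608.7, 69.7, 81.3]
tcp_rot: [-3.136, 0.0, 1.695]
contact_force: [0.3, -1.4, -21.1]
opening: 0.101
```

Run:
```python
from h import *
from rig import r
st=r.sense(); print(st["clock"],st["eef_pos"],st["tcp_rot"],st["opening"],st["contact_force"],st["wrist_torque"])
f=r.grab_frame("side");cv2.imwrite("pics/s3.png",cv2.resize(f["color"][160:290,180:340,::-1],None,fx=4,fy=4,interpolation=cv2.INTER_CUBIC))
```

```text
4.6 [608.68686052  69.70002461  81.2963333 ] [-3.13605422e+00  2.76621951e-04  1.69466694e+00] 0.10116893995819687 [  0.25101641  -1.42025931 -21.09257425] [-0.00406521 -0.12990288  0.00550921]
```

View pics/s3.png

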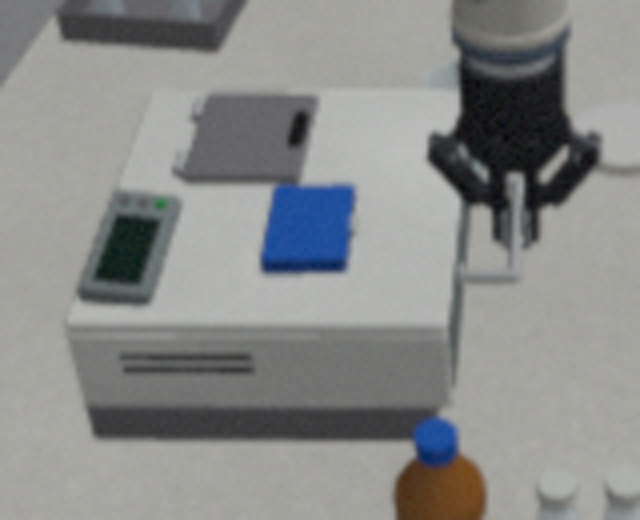

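Pressing is relieved; only the bar's friction is left. Now I'll pull.

Emit:
play_rows:
  moves:
    - [[0, 0, 0], [0, -4, 0], 0]
    - [[0, 0, 0], [0, -12, 0], 0]
    - [[0, 0, 0], [0, -22, 0], 0]
    - [[0, 0, 0], [0, -32, 0], 0]
    - [[0, 0, 0], [0, -42, 0], 0]
    - [[0, 0, 0], [0, -52, 0], 0]
    - [[0, 0, 0], [0, -62, 0], 0]
    - [[0, 0, 0], [0, -72, 0], 0]
    - [[0, 0, 0], [0, -82, 0], 0]
    - [[0, 0, 0], [0, -92, 0], 0]
    - [[0, 0, 0], [0, -102, 0], 0]
    - [[0, 0, 0], [0, -110, 0], 0]
    - [[0, 0, 0], [0, -117, 0], 0]
    - [[0, 0, 0], [0, -123, 0], 0]
    - [[0, 0, 0], [0, -128, 0], 0]
    - [[0, 0, 0], [0, -131, 0], 0]
    - [[0, 0, 0], [0, -133, 0], 0]
    - [[0, 0, 0], [0, -133, 0], 0]

```text
clock: 6.45
eef_pos: [474.4, 53.3, 81.3]
tcp_rot: [-3.133, -0.0, 1.695]
contact_force: [-0.6, 2.8, -29.1]
opening: 0.1
```

Run:
```python
from h import *
from rig import r
st=r.sense(); print(st["clock"],st["eef_pos"],st["tcp_rot"],st["opening"],st["contact_force"],st["wrist_torque"])
f=r.grab_frame("wrist");cv2.imwrite("pics/w4.png",f["color"][:,:,::-1])
f=r.grab_frame("side");cv2.imwrite("pics/s4.png",cv2.resize(f["color"][140:290,180:380,::-1],None,fx=4,fy=4,interpolation=cv2.INTER_CUBIC))
```

```text
6.45 [474.42247099  53.2681342   81.33274254] [-3.13296520e+00 -1.55139349e-04  1.69452330e+00] 0.0997392858761089 [ -0.59504366   2.81088227 -29.14790614] [ 0.38965648 -0.09807355 -0.06770126]
```

View pics/w4.png

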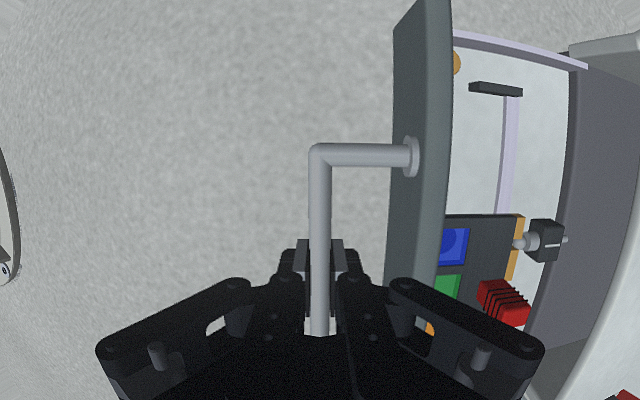

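View pics/s4.png

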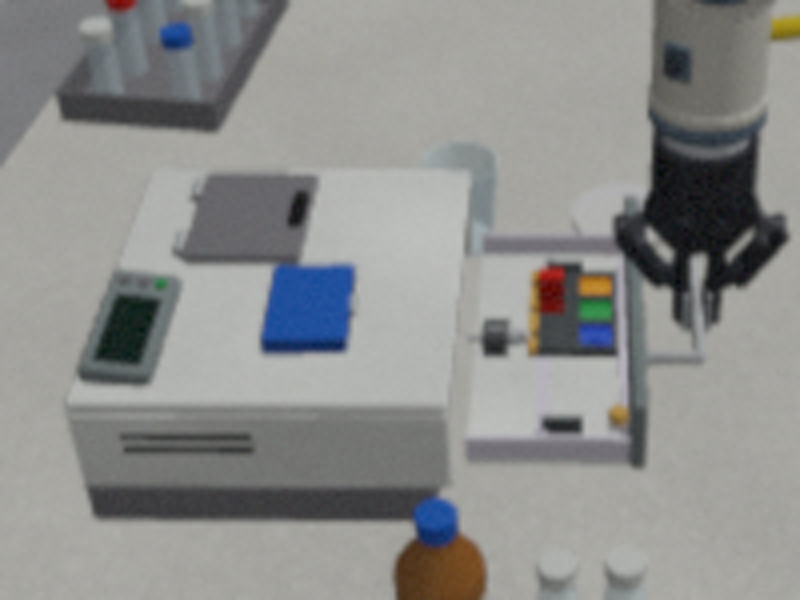

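The drawer came out with the bar, and the blue filter sits about at the plunger, with the red tab at (503,303) in the wrist view. I'll pull the last millimetres gently to the stop.

Emit:
play_rows:
  moves:
    - [[0, 0, 0], [0, -1, 0], 0]
    - [[0, 0, 0], [0, -2, 0], 0]
    - [[0, 0, 0], [0, -3, 0], 0]
    - [[0, 0, 0], [0, -4, 0], 0]
    - [[0, 0, 0], [0, -4, 0], 0]

```text
clock: 7.05
eef_pos: [471.4, 52.9, 81.5]
tcp_rot: [-3.135, -0.0, 1.694]
contact_force: [6.5, 1.5, -30.2]
opening: 0.1
```

Emit:
play_rows:
  moves:
    - [[0, 0, 0], [0, -1, 0], 0]
    - [[0, 0, 0], [0, -2, 0], 0]
    - [[0, 0, 0], [0, -2, 0], 0]

```text
clock: 7.35
eef_pos: [471.4, 52.9, 81.5]
tcp_rot: [-3.14, -0.0, 1.694]
contact_force: [10.8, 2.0, -35.9]
opening: 0.097
```

The drawer is at its stop: the pose is unchanged and the pull force has risen. Release and rise.

Emit:
play_rows:
  moves:
    - [[0, 0, 0], [0, 1, 0], 0.35]
    - [[0, 0, 0], [0, 0, 0], 0.35]
    - [[0, 0, 0], [0, 0, 0], 0.35]
    - [[0, 0, 0], [0, 0, 0], 0.35]
    - [[0, 0, 0], [0, 0, 0], 0.35]
    - [[0, 0, 0], [0, 0, -15], 0.35]
    - [[0, 0, 0], [0, 0, -40], 0.35]
    - [[0, 0, 0], [0, 0, -70], 0.35]
    - [[0, 0, 0], [0, 0, -110], 0.5]
    - [[0, 0, 0], [0, 0, -150], 0.5]
    - [[0, 0, 0], [0, 0, -150], 0.5]
    - [[0, 0, 0], [0, 0, -150], 0.5]

```text
clock: 8.55
eef_pos: [472.0, 52.9, 232.3]
tcp_rot: [3.141, -0.0, 1.694]
contact_force: [-0.1, 0.1, -0.7]
opening: 0.499
```

Run:
```python
from h import *
from rig import r
st=r.sense(); print(st["clock"],st["eef_pos"],st["tcp_rot"],st["opening"],st["contact_force"])
f=r.grab_frame("wrist");cv2.imwrite("pics/w5.png",f["color"][:,:,::-1]); pickle.dump((st,f),open("w5.pkl","wb"))
for n,z in (("grip_tab",87),("amber_filter",65.5),("drawer_handle",95)):
  for d in r.silhouettes(f,n)[:2]: print(n,d["conf"],d["location"],d["mask"].sum(),atz(f,st,d["location"],z))
```

```text
8.55 [472.01126943  52.93642456 232.25103665] [ 3.14114756e+00 -1.45925969e-04  1.69440380e+00] 0.49897045509647114 [-0.12430751  0.1106777  -0.70334641]
grip_tab 0.88 [426.2, 219.2] 482 [584.62721127  36.88854212  87.        ]
amber_filter 0.72 [407.0, 213.5] 4930 [570.01117629  34.48855286  65.5       ]
drawer_handle 0.97 [321.8, 192.0] 2082 [474.87960486  53.53826404  95.        ]
```

View pics/w5.png

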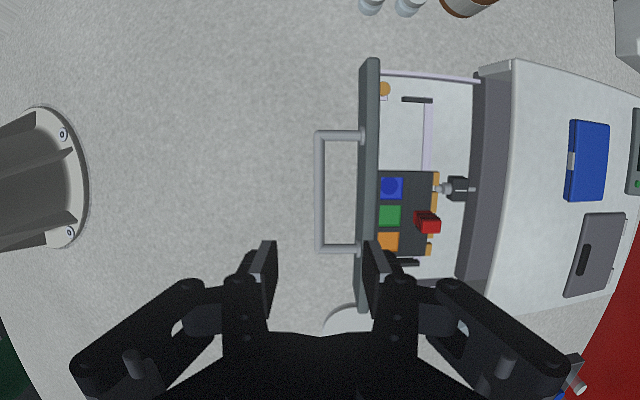

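Run:
```python
from h import *
st,f=pickle.load(open("w5.pkl","rb"))
A=atz(f,st,(320,135),95);B=atz(f,st,(320,247),95);print(A,B,np.linalg.norm(A-B),(A+B)/2,np.arctan2(B[0]-A[0],A[1]-B[1]))
im=f["color"][150:270,360:480,::-1]; cv2.imwrite("pics/w5z.png",cv2.resize(im,None,fx=5,fy=5,interpolation=cv2.INTER_CUBIC))
```

```text
[466.6807666  105.65812588  95.        ] [480.11912599  -1.80081259  95.        ] 108.29595080039982 [473.39994629  51.92865665  95.        ] 0.12440989797089978
```

View pics/w5z.png

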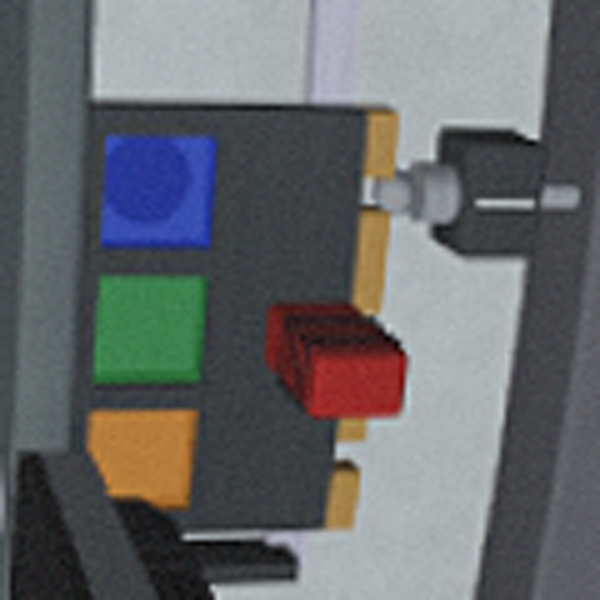

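Run:
```python
from h import *
st,f=pickle.load(open("w5.pkl","rb"))
z=lambda u,v:(360+u/5,150+v/5)
tab=atz(f,st,z(357,383),105); bar=np.array([473.4,51.9,95]); t=0.125
Rm=np.array([[np.cos(t),np.sin(t)],[-np.sin(t),np.cos(t)]])
print("tab",tab,"rel bar local",Rm@(tab-bar)[:2],"expect x 110")
for n,u,v in(("blue",158,190),("green",149,330),("amber",142,458)):
    P=atz(f,st,z(u,v),67); print(n,P,Rm@(P-bar)[:2])
for c in [(320,347),(405,355),(400,415),(305,415)]: P=atz(f,st,z(*c),105);print(Rm@(P-bar)[:2])
P=atz(f,st,z(505,203),74);print("line",Rm@(P-bar)[:2])
P=atz(f,st,z(147,187),57);print("hole z57",Rm@(P-bar)[:2])
```

```text
tab [584.32127223  35.30982153 105.        ] rel bar local [107.98745147 -30.28981642] expect x 110
blue [547.27578303  60.20528539  67.        ] [74.33483882 -0.96995876]
green [551.00220411  29.91681431  67.        ] [ 74.25597807 -31.48669967]
amber [555.25961844   0.72099522  67.        ] [ 74.84019368 -60.98551526]
[ 99.40669348 -22.79258862]
[117.56323662 -24.70815975]
[118.11215861 -37.21833972]
[ 97.80628452 -36.68914388]
line [151.32657266  -1.48849149]
hole z57 [74.29417011 -2.61144719]
```

Run:
```python
from h import *
from rig import r
t=0.125;c,s=np.cos(t),np.sin(t)
P=[473.4+c*109+s*30.3,51.9+s*109-c*30.3]; print(P)
go(r.sense(),P+[170],t+np.pi)
```

```text
[np.float64(585.3271901495692), np.float64(35.425956621941154)]
turn [ -0.2  -0.2 -90.1] shift [-31.4 111.8  59.6]
```

Emit:
play_rows:
  moves:
    - [[0, 0, -7], [-3, 12, 0], 0.5]
    - [[0, 0, -15], [-6, 24, 0], 0.5]
    - [[0, 0, -23], [-10, 36, 0], 0.5]
    - [[0, 0, -31], [-14, 48, 0], 0.5]
    - [[0, 0, -39], [-18, 60, 0], 0.5]
    - [[0, 0, -47], [-22, 72, 0], 0.5]
    - [[0, 0, -55], [-25, 84, 0], 0.5]
    - [[0, 0, -63], [-28, 96, 10], 0.5]
    - [[0, 0, -71], [-31, 108, 25], 0.5]
    - [[0, 0, -79], [-31, 112, 40], 0.5]
    - [[0, 0, -87], [-31, 112, 55], 0.5]
    - [[0, 0, -90], [-31, 112, 60], 0.5]
    - [[0, 0, -90], [-31, 112, 60], 0.5]
    - [[0, 0, -90], [-31, 112, 60], 0.5]

```text
clock: 10.15
eef_pos: [585.1, 35.8, 168.9]
tcp_rot: [3.141, -0.006, -3.02]
contact_force: [1.2, 0.2, -0.1]
opening: 0.503
```

Run:
```python
from h import *
from rig import r
st=r.sense(); print(st["clock"],st["eef_pos"],st["tcp_rot"],st["opening"],st["contact_force"])
f=r.grab_frame("wrist");cv2.imwrite("pics/w6.png",f["color"][:,:,::-1]); pickle.dump((st,f),open("w6.pkl","wb"))
```

```text
10.15 [585.05472023  35.80565196 168.8558092 ] [ 3.14124574 -0.00582739 -3.01986004] 0.5031116097093224 [ 1.18218719  0.1604392  -0.05853738]
```

View pics/w6.png

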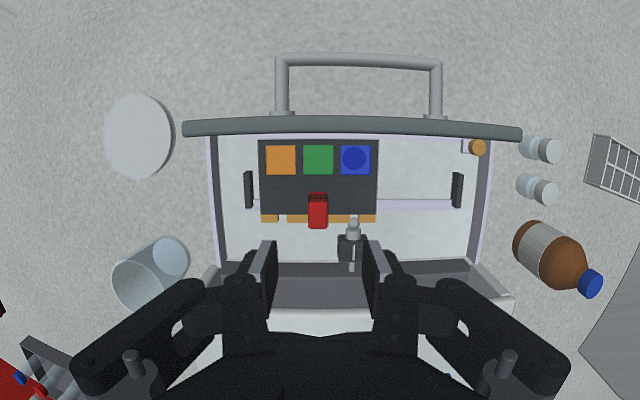

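Run:
```python
from h import *
st,f=pickle.load(open("w6.pkl","rb"))
im=f["color"][130:270,240:400,::-1]; cv2.imwrite("pics/w6z.png",cv2.resize(im,None,fx=4,fy=4,interpolation=cv2.INTER_CUBIC))
c=wproj(f,st,[[585.3,35.4,105],[585.3,35.4,69]]); print(c,(c-[240,130])*4)
```

```text
[[318.37753198 216.24948281]
 [318.51309535 202.66038527]] [[313.51012792 344.99793125]
 [314.05238139 290.64154106]]
```

View pics/w6z.png

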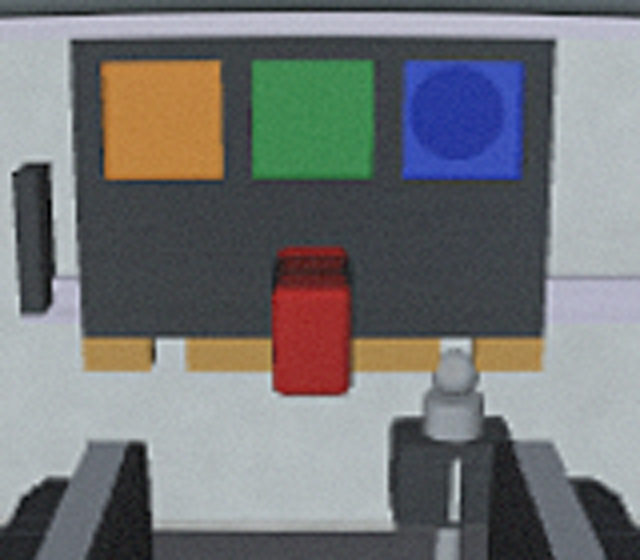

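The tab top is centred at (318,215), within 1 mm of the estimate. The blue filter is in its notch over the hole, so amber has to move 60 mm to the left. Descend on the tab.

Run:
```python
from h import *
from rig import r
go(r.sense(),[584.5,35.6,75],0.125+np.pi)
```

```text
turn [ 0.  -0.3 -0.2] shift [ 0.4 -0.2 94.4]
```

Emit:
play_rows:
  moves:
    - [[0, -0.3, -0.2], [0, 0, 15], 0.5]
    - [[0, -0.3, -0.2], [0.4, 0, 35], 0.5]
    - [[0, -0.3, -0.2], [0.4, 0, 55], 0.5]
    - [[0, -0.3, -0.2], [0.4, 0, 72], 0.5]
    - [[0, -0.3, -0.2], [0.4, 0, 84], 0.5]
    - [[0, -0.3, -0.2], [0.4, 0, 91], 0.5]
    - [[0, -0.3, -0.2], [0.4, 0, 94], 0.5]
    - [[0, -0.3, -0.2], [0.4, 0, 94], 0.5]

```text
clock: 11.0
eef_pos: [584.7, 35.8, 75.5]
tcp_rot: [3.141, 0.001, -3.016]
contact_force: [-0.3, -0.3, 0.1]
opening: 0.504
```

Run:
```python
from h import *
from rig import r
st=r.sense(); print(st["clock"],st["eef_pos"],st["tcp_rot"],st["opening"],st["contact_force"])
f=r.grab_frame("wrist");cv2.imwrite("pics/w7.png",f["color"][:,:,::-1]); pickle.dump((st,f),open("w7.pkl","wb"))
```

```text
11.0 [584.70005737  35.77101252  75.51500481] [ 3.14130780e+00  5.49893911e-04 -3.01643189e+00] 0.5040896080475155 [-0.33621235 -0.34154347  0.10891032]
```

View pics/w7.png

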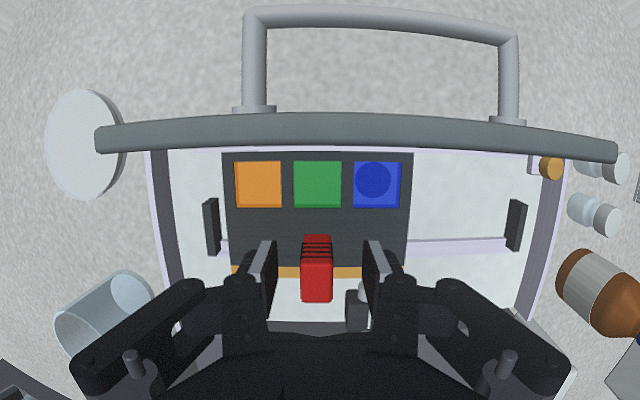

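The tab is centred between the open pads with no contact. I'll close on it.

Emit:
play_rows:
  moves:
    - [[0, 0, 0], [0, 0, 0], 0]
    - [[0, 0, 0], [0, 0, 0], 0]
    - [[0, 0, 0], [0, 0, 0], 0]
    - [[0, 0, 0], [0, 0, 0], 0]
    - [[0, 0, 0], [0, 0, 0], 0]
    - [[0, 0, 0], [0, 0, 0], 0]
  newtons: 40

```text
clock: 11.65
eef_pos: [585.5, 35.2, 76.7]
tcp_rot: [-3.141, 0.002, -3.016]
contact_force: [-1.2, -5.7, 6.4]
opening: 0.159
```

Run:
```python
from rig import r
st=r.sense(); print(st["clock"],st["eef_pos"],st["tcp_rot"],st["opening"],st["contact_force"])
```

```text
11.65 [585.49186945  35.23109649  76.66410597] [-3.14103207e+00  2.28268072e-03 -3.01643501e+00] 0.1587274090123305 [-1.19858689 -5.68071075  6.43392364]
```

Emit:
play_rows:
  moves:
    - [[0, 0, 0], [0, 2, 0], 0]
    - [[0, 0, 0], [0, 5, 0], 0]
    - [[0, 0, 0], [0, 10, 0], 0]
    - [[0, 0, 0], [0, 15, 0], 0]
    - [[0, 0, 0], [0, 20, 0], 0]
    - [[0, 0, 0], [0, 25, 0], 0]
    - [[0, 0, 0], [0, 30, 0], 0]
    - [[0, 0, 0], [0, 35, 0], 0]
    - [[0, 0, 0], [0, 40, 0], 0]
    - [[0, 0, 0], [0, 44, 0], 0]
    - [[0, 0, 0], [0, 48, 0], 0]
    - [[0, 0, 0], [0, 51, 0], 0]
    - [[0, 0, 0], [0, 53, 0], 0]
    - [[0, 0, 0], [0, 53, 0], 0]

```text
clock: 13.05
eef_pos: [579.0, 88.4, 76.7]
tcp_rot: [3.142, 0.003, -3.016]
contact_force: [1.2, 1.3, 0.6]
opening: 0.155
```

Run:
```python
from h import *
from rig import r
st=r.sense(); print(st["clock"],st["eef_pos"],st["tcp_rot"],st["opening"],st["contact_force"])
f=r.grab_frame("wrist");cv2.imwrite("pics/w8.png",f["color"][:,:,::-1]); pickle.dump((st,f),open("w8.pkl","wb"))
```

```text
13.05 [578.95083227  88.42050681  76.68364057] [ 3.14157101e+00  2.59049707e-03 -3.01636019e+00] 0.1548828320384111 [1.16529726 1.29404803 0.58660288]
```

View pics/w8.png

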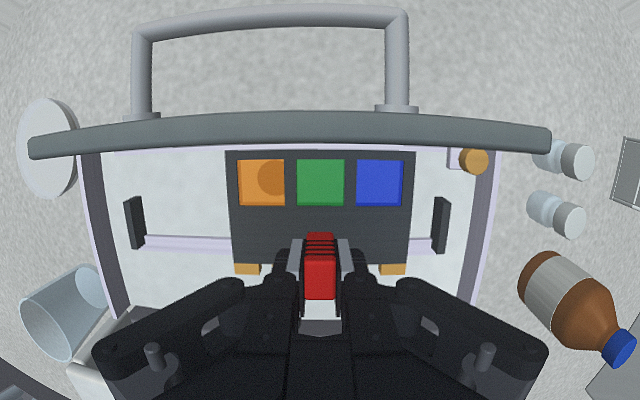

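The hole at (274,180) is still 9 px off the amber centre after parallax, so about 5 mm remain. I'll go in small steps and watch the side force.

Emit:
play_rows:
  moves:
    - [[0, 0, 0], [0, 1, 0], 0]
    - [[0, 0, 0], [0, 2, 0], 0]
    - [[0, 0, 0], [0, 2, 0], 0]

```text
clock: 13.4
eef_pos: [578.7, 90.6, 76.7]
tcp_rot: [3.141, 0.003, -3.017]
contact_force: [1.7, 1.7, 0.5]
opening: 0.154
```

Emit:
play_rows:
  moves:
    - [[0, 0, 0], [0, 1, 0], 0]
    - [[0, 0, 0], [0, 1, 0], 0]

```text
clock: 13.6
eef_pos: [578.5, 92.1, 76.7]
tcp_rot: [3.14, 0.003, -3.017]
contact_force: [1.3, 3.9, 0.8]
opening: 0.157
```

Emit:
play_rows:
  moves:
    - [[0, 0, 0], [0, 1, 0], 0]
    - [[0, 0, 0], [0, 1, 0], 0]

```text
clock: 13.8
eef_pos: [578.4, 93.5, 76.7]
tcp_rot: [3.14, 0.003, -3.017]
contact_force: [0.2, 5.0, 0.8]
opening: 0.155
```

Emit:
play_rows:
  moves:
    - [[0, 0, 0], [0, 1, 0], 0]
    - [[0, 0, 0], [0, 1, 0], 0]

```text
clock: 14.0
eef_pos: [578.3, 94.2, 76.7]
tcp_rot: [3.141, 0.003, -3.017]
contact_force: [2.5, 0.5, -1.4]
opening: 0.156
```

Run:
```python
from h import *
from rig import r
st=r.sense(); print(st["clock"],st["eef_pos"],st["tcp_rot"],st["opening"],st["contact_force"])
f=r.grab_frame("wrist");cv2.imwrite("pics/w9.png",cv2.resize(f["color"][130:290,200:440,::-1],None,fx=3.3,fy=3.3,interpolation=cv2.INTER_CUBIC)); pickle.dump((st,f),open("w9.pkl","wb"))
```

```text
14.0 [578.31810042  94.16421441  76.72089544] [ 3.14059768e+00  2.77214113e-03 -3.01669617e+00] 0.15559580776263676 [ 2.50042011  0.54811374 -1.39918598]
```

View pics/w9.png

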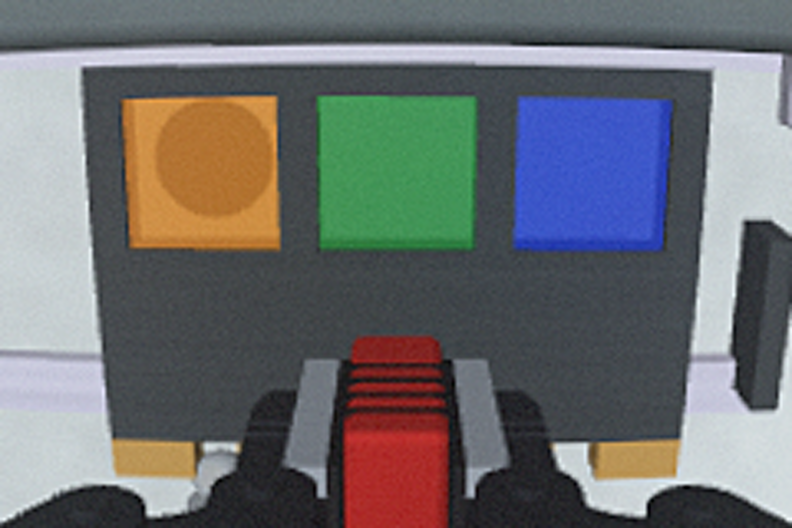

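The side force rose to +5 N and fell to 0.5 N, which is the click. The hole (265,178) shows inside the amber filter (261,182). I'll check this with the parallax worked out.

Run:
```python
from h import *
t=0.125
Rm=np.array([[np.cos(t),np.sin(t)],[-np.sin(t),np.cos(t)]])
for fn,am,ho in (("w9",(200+203/3.3,130+172/3.3),(200+215.5/3.3,130+158/3.3)),("w6",(240+463/4,130+120/4),(240+457/4,130+114/4)),("w8",(261.5,183),(273.5,179))):
    st,f=pickle.load(open(fn+".pkl","rb"))
    A=Rm@atz(f,st,am,67)[:2]
    for z in (40,44,48,52,56,60): print(fn,z,(Rm@atz(f,st,ho,z)[:2]-A).round(2))
```

```text
w9 40 [ 3.17 -2.78]
w9 44 [ 2.38 -2.07]
w9 48 [ 1.59 -1.35]
w9 52 [ 0.79 -0.64]
w9 56 [0.   0.08]
w9 60 [-0.79  0.79]
w6 40 [2.19 1.83]
w6 44 [1.68 1.38]
w6 48 [1.18 0.93]
w6 52 [0.68 0.47]
w6 56 [0.18 0.02]
w6 60 [-0.32 -0.43]
w8 40 [3.43 2.14]
w8 44 [2.62 2.75]
w8 48 [1.81 3.36]
w8 52 [1.01 3.97]
w8 56 [0.2  4.58]
w8 60 [-0.61  5.19]
```

Emit:
play_rows:
  moves:
    - [[0, 0, 0], [0, 0.5, 0], 0]
    - [[0, 0, 0], [0, 0.5, 0], 0]
    - [[0, 0, 0], [0, 0.5, 0], 0]

```text
clock: 14.35
eef_pos: [578.3, 94.3, 76.7]
tcp_rot: [3.141, 0.003, -3.017]
contact_force: [3.0, -3.7, 0.3]
opening: 0.16
```

The hole and the amber filter agree within 0.1 mm, and the notch pushes back at −3.7 N when nudged further. I'll hold still and check again.

Emit:
play_rows:
  moves:
    - [[0, 0, 0], [0, 0, 0], 0]
    - [[0, 0, 0], [0, 0, 0], 0]
    - [[0, 0, 0], [0, 0, 0], 0]
    - [[0, 0, 0], [0, 0, 0], 0]
    - [[0, 0, 0], [0, 0, 0], 0]
    - [[0, 0, 0], [0, 0, 0], 0]
    - [[0, 0, 0], [0, 0, 0], 0]
    - [[0, 0, 0], [0, 0, 0], 0]

```text
clock: 15.15
eef_pos: [578.3, 94.3, 76.7]
tcp_rot: [3.141, 0.003, -3.017]
contact_force: [2.4, -3.1, 0.5]
opening: 0.154
```

Run:
```python
from h import *
from rig import r
st=r.sense(); print(st["clock"],st["eef_pos"],st["opening"],st["contact_force"],abs(st["qvel"]).max())
f=r.grab_frame("wrist");cv2.imwrite("pics/w10.png",cv2.resize(f["color"][130:290,200:440,::-1],None,fx=3.3,fy=3.3,interpolation=cv2.INTER_CUBIC)); pickle.dump((st,f),open("w10.pkl","wb"))
f=r.grab_frame("scene");cv2.imwrite("pics/sc10.png",f["color"][:,:,::-1])
```

```text
15.15 [578.27743853  94.3117242   76.72599996] 0.15438412730962153 [ 2.4341085  -3.07596171  0.53398775] 0.0023060681741018333
```

View pics/w10.png

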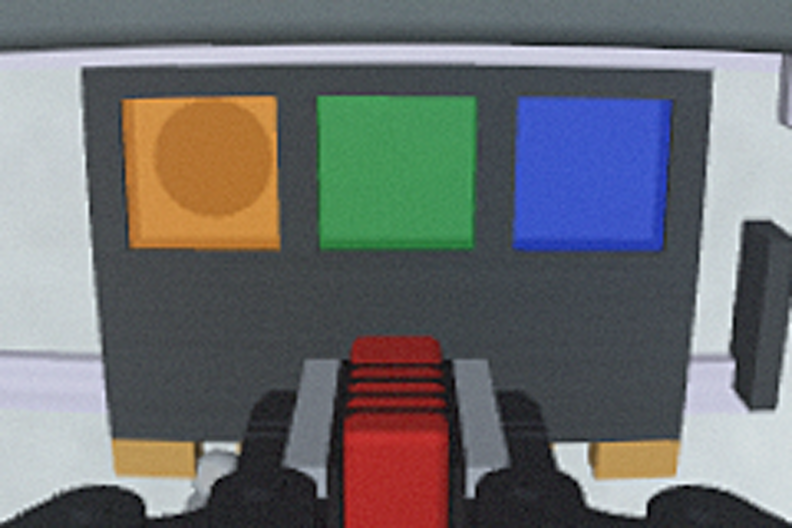

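View pics/sc10.png

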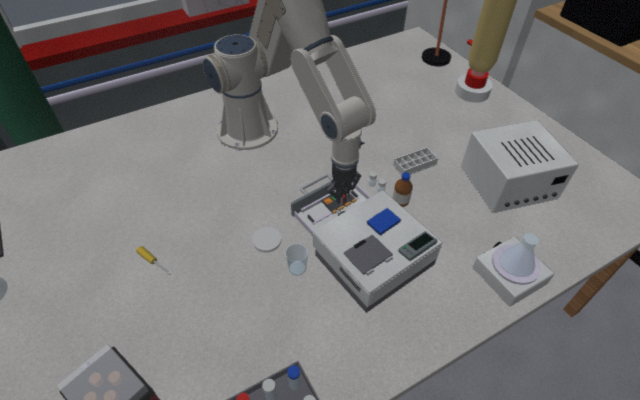

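The hole sits under the amber filter, the tab is gripped and still, and the bystanders show at their starting pixels. I'll hand in.

Run:
```python
from rig import r
print(r.sign_off())
```

```text
the job is handed in; nothing more can be done
None
```

The drawer is out at its stop and the carriage is in the amber notch. The gripper is holding the red tab still at 40 N, so you can tighten the clamp screw. I handed the job in at about 15 s; it gave no verdict.

- **Drawer:** I pulled it by the bar until it stopped moving and the pull force rose from about 0 to 11 N. The measured travel was about 138 mm, so it should be within the 10 mm allowance.
- **Carriage:** I slid it about 59 mm to the left. The side force rose to +5 N and fell to 0.5 N as the ball dropped in. Nudging it 0.5 mm further moved it only 0.1 mm, and the notch pushed back with 3 to 4 N.
- **Alignment:** with the parallax worked out, the hole and the amber centre agreed within about 0.1 mm along the travel. That is finer than the roughly 2 mm camera calibration. I measured it just before the last nudge, and the picture afterwards looked the same.
- **Bench:** in the last overview picture the other things stand where they were at the start. I checked that by eye only.

**Unplanned contact:** on the way down to the handle, part of the gripper or a finger came to rest, most likely on the photometer's front edge. The wrist read 58 N up and 27 N back for a moment. I backed off before pulling. If the gripper's body made that contact, it may have passed the 40 N limit; I could not tell which part touched.

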